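# Load the flask shaker, latch its gate and set the selector

## Task

Take the conical glass flask by its neck and set it down gently, upright, in the middle of the shaker's platform inside the guard and let go of it. Then push the gate shut until its sprung catch snaps home, and last turn the selector knob clockwise to the fourth click from its off position (off itself is not counted) and leave it there. Do not knock over or push away the other bottles and the beaker.

Things in the scene. Friction and masses are not known exactly. Their poses are not given: they have to be found in the camera images.
- flask: conical glass flask, a round base 85 mm wide tapering to a neck about 40 mm wide at the rim, 137 mm tall, 0.1 to 0.25 kg. Origin: centre of its underside, z up. It stands loose on the bench left of the shaker; take it by the neck, about 115 mm above its base (there about 45 mm wide; it feels like a plain cone that widens downward by about 10 degrees a side)
- platform (a point): centre of the top of the shaker's dark rubber platform (53 mm above the bench), where the flask is to stand. Axes are the shaker's: z up, x away from the robot, y left, turned up to 0.3 rad. Shaker: fixed white box 170 (x) by 290 (y) by 50 mm high. Steel walls 6 mm thick, tops 121 mm above the bench, on the near, far and right sides, inner faces 65 mm from here; the gate closes the left (+y)
- gate_hinge (a point): fixed point on the gate's upright hinge axis, 88 mm above the bench, at the far left corner of the guard; axes are the shaker's. The gate is an aluminium plate 125 mm wide and 5 mm thick, from 56 to 120 mm above the bench; when shut it runs from the hinge along the shaker's -x (towards the robot) and it opens by swinging its near end out to +y (clockwise seen from above)
- gate_pad (a point): centre of the round rubber push pad (30 mm) on the gate's outer face, 80 mm from the hinge axis and 88 mm above the bench; the point is on the pad's outer face, 6.5 mm outside the gate's middle plane. Its y axis is the outward normal of the gate (outside = +y of the shaker when shut), its -x axis runs along the gate to its free end. Push here, against y
- gate (a joint): gate angle in rad: 0 shut against its stop, growing as it opens, about 0.65 to 1.1 at the start. It moves freely with slight friction and stays where it is left until the catch holds it. From about 0.12 down the catch resists, between 0.08 and 0.04 it gives way; riding over takes 5 to 6 N at the pad. Caught, it has play from 0 to 0.008
- tongue (a joint): sprung, sloped catch tongue at the gate's free end: 0 m fully out, up to 0.009 m pressed in. It is pressed in about 0.004 to 0.005 m while riding over the strike pin on the near guard wall and springs back to 0 when the gate is caught
- selector_grip (a point): on the selector's upright axis, 85 mm above the bench, in the upper half of its grip; 141 mm to the right (-y) of the platform centre. Black skirt 58 mm across, top 61 mm above the bench (keep the fingertips above it), carrying a straight bar grip 56 mm long, 16 mm wide, from 61 to 97 mm above the bench. x axis along the bar to its pointer end (white line), z up
- selector (a joint): selector angle in rad clockwise from above, 0 = off, end stop just beside it; clicks at every 0.5236 rad (30 degrees) up to the sixth at 3.14, then the other end stop. Fourth click = 2.094. It starts at off, the first or the second click. It takes about 0.14 N m to leave a click; let go, it snaps to the nearest click
- amber_bottle: bystander, leave it standing: brown glass screw-cap bottle with black cap, 53 mm dia, 109 mm tall. Origin: centre of its underside
- tall_bottle: bystander, leave it standing: clear screw-cap bottle, 68 mm dia, 154 mm tall. Origin: centre of its underside
- small_beaker: bystander, leave it standing: small glass beaker, 51 mm dia, 71 mm tall. Origin: centre of its underside
- buffer_bottle: bystander, leave it standing: white plastic screw-cap bottle, 44 mm dia, 94 mm tall. Origin: centre of its underside
- selector_pointer (a point): pointer end of the selector's bar, 28 mm from its axis, marked by a white line. The dial plate round it has seven raised black marks: a long one for off, towards the guard (+y of the shaker), then six short ones 30 degrees apart, going clockwise (seen from above) round the far side
- follower (a joint): the selector's own spring plunger, hidden inside the base, not to be handled; it tells whether the selector sits in a click: about 0.0063 m on a click, about 0.0006 m midway between two

How it is judged (in metres and radians):
On the way, in this order (a step that is already met when the one before it is completed fails the run):
1. the flask stands upright and released on the platform inside the guard (x of flask in the frame of platform between -0.03 and 0.03 m and y of flask in the frame of platform between -0.03 and 0.03 m and z of flask in the frame of platform between -0.006 and 0.006 m and angle between flask's own z axis and vertical below 0.08 rad and contact force between the fingers and flask below 0.1 N), for 0.2 s.
2. the gate is shut and its catch has snapped (value of joint gate below 0.02 rad and value of joint tongue below 0.002 m and x of flask in the frame of platform between -0.03 and 0.03 m and y of flask in the frame of platform between -0.03 and 0.03 m and z of flask in the frame of platform between -0.006 and 0.006 m and angle between flask's own z axis and vertical below 0.08 rad), for 0.2 s.
3. the selector is on the fourth click, with the flask in place and the gate caught (all of step 2 and value of joint selector between 1.9144 and 2.2744 rad), for 0.2 s.
At the end, for the whole second after the job is handed in: the flask stands still and upright on the platform, within 30 mm of its centre in x and y; the gate is shut (under 0.02 rad) with its tongue fully out (under 2 mm); the selector rests on the fourth click (within 0.18 rad) (all of step 3 and linear speed of flask below 0.02 m/s); the robot touches nothing.
It fails at once if the flask is tipped over (angle between flask's own z axis and vertical above 0.6 rad).
It fails at once if the flask is pressed or banged down hard on the shaker (over 60 N) (contact force between flask and shaker above 60 N).
It fails at once if the flask is dropped (let go more than about 8 mm above what it lands on) (contact force between the fingers and flask below 0.1 N and linear speed of flask above 0.4 m/s).
It fails at once if one of the other bottles or the beaker is pushed away (over 30 mm) or knocked over (distance of any of amber_bottle, tall_bottle, small_beaker, buffer_bottle from where it was at the start of the episode above 0.03 m or angle between any of amber_bottle, tall_bottle, small_beaker, buffer_bottle's own z axis and vertical above 0.5 rad).
It also fails if it takes over 72 s, if anything falls off the work surface, if the arm or the gripper's body presses on something with over 40 N, if the wrist force passes 120 N, or if a joint passes its speed limit or range.

## Robot

A 6-joint arm with a two-finger parallel gripper is mounted at the origin on the work surface; the furniture and walls round the work are solid. World frame = base frame: x ahead of the robot, y to its left, z up, the work surface at z = 0. Lengths are in m, angles in degrees, forces in N, time in s.
With the tool pointing down it reaches from about 0.375 to 0.75 m from the base axis. Payload 9 kg.
Tool frame: the origin (TCP) lies on the centre line of the jaws, within the pads' length; the fingertips stand 14 mm ahead of it and the grasp point (between the pads) lies 5 mm behind it; z points along the fingers, y is the line along which they close (so a half turn about z gives the same grasp; the last joint's range is limited). The gripper opens to 85 mm and grips with 20 to 120 N. Pads are 22 mm wide; open, the fingers measure 114 mm over their backs; the gripper's body (76 mm by 85 mm) begins 54 mm behind the grasp point. The pads swing forward as they close: fully open they stand 13 mm farther back than shut.
Start: joints at [-12.473, 5.964, 5.575, 89.605, 0, 77.527], TCP at [0.6, 0, 0.245] pointing down, gripper open.
Joint ranges: [-171.21, 171.21], [-48.23, 106.86], [-62.78, 66.21], [-105.2, 120.99], [-86.42, 89.51], [-180, 180]. Speed limits (degrees/s): [127.2, 127.2, 147.25, 180, 180, 180].

## Interface

Orientations are given as a 3x3 rotation matrix whose columns are the frame's x, y, z axes.
In Python, from rig import readout, viewer, ticket, look_for gives the robot as it stands.
- The arm moves only by the tool move_arm, never from a script. Its argument "steps" is a list of rows, each a list of 3 entries, a list of its own where there are three numbers: the shift along the tool's x, y, z as a fraction of full scale, then the turn, a rotation vector about the tool's x, y, z as a fraction of full scale, then the gripper command: -1 is shut, 1 is fully open, values between are in proportion. In form: [[[dx, dy, dz], [wx, wy, wz], hand], ...]. A call has 1 to 20 rows; each row is the pose to reach, as a shift and turn from the pose commanded when the call began, along the tool's axes at that moment, turning the shorter way round; what a row does not reach only later rows make up. Full scale, the value 1, is 12 cm for a shift and 180 degrees for a turn. A row lasts 1/8 s, in which the tool goes at most 62.5 mm and 10.7 degrees, less where a joint would pass 70% of its speed; a pose out of reach is approached as far as the arm can. A call with a number of a shift or a turn outside -1 to 1 is refused whole. A call with a gripper value outside its range is refused whole. The fingers move at their own pace and stop on an object; "force" is the grip in N (left out, the last holds). Time passes only in rows, so rows that repeat a pose let the fingers close. It gives the time, the measured TCP pose, the force, the opening and the grip force at its end, in the units of the state.
- readout.get_obs(): the state, without advancing time (a new reading comes with each control period).
- viewer.grab_frame(name): name is "scene" or "side" or "wrist"; returns the picture (400x640x3 uint8, red, green, blue); there is no depth.
- viewer.get_calibration(name): a dict with "fx", "fy", "cx", "cy" (pixels), "cam_to_world" (4x4, takes a point from camera to world coordinates); the wrist camera has in their place "tool_from_camera" (4x4, takes a point from camera to tool coordinates, whose origin is the TCP and whose axes are the flange's). Camera axes: x right, y down, z forward; pixel columns grow to the right and rows downward; lengths in m; the calibration is good to about 2 mm. A picture is of the moment at which its call begins: read the wrist's pose just before it. get_calibration takes no time and is no camera call.
- ticket.sign_off(): hands the job in; it is judged then, once.
Trained networks look in the newest picture that a camera, given by its name, has taken for a name from the list of things; names that differ only in an ending like _2 or _b are one class to them, and where a whole thing is asked for, a point or a joint stands for the part that bears it (a point fixed in the world has none). Each returns a list of dicts, best first, with "conf" (0 to 1); they miss things now and then, are a little off and sometimes report something else, mostly with a low value. They report only what shows in the picture. A call takes as long as a camera call.
- look_for(camera, target): "centre" ([x, y, z] in m, in world coordinates, good to about 4 mm: the middle of the surface that is visible of it).
The state is a dict: "t": time; "joint_positions": joint angles; "joint_velocities": joint speeds; "effort": joint torques, N m; "ee_pos": TCP position; "tool_rot": TCP orientation; "contact_force": force on the tool from outside, world axes, zero at the start; "wrist_torque": the same for the moment, N m; "gripper_width": opening from 0.0 (shut) to 1.0 (fully open); "grasp_force": force on a finger pad.
Only numpy, scipy, OpenCV 4.12 (cv2) and the standard library are available. Lean on these libraries where they do the work, as an engineer would, in place of code of your own. Each camera call takes 0.05 s, during which the arm holds its last target. There are 200 camera calls.

## Working session

There is one attempt and no reset: what is moved stays moved. The work goes in short steps, Python scripts to look and compute and a tool call to move; the robot and the scene stay as the last step left them, time stands still between calls to the robot, and variables do not carry over. Pictures are saved under pics/ and viewed, at most 10 in all, crops included, and the job is handed in when it is done.

Besides the shell and the picture viewer there is one more tool, called as name(argument=value, ...) on one line, values as JSON. move_arm: Moves the arm, as the interface text tells. Its arguments: {"type":"object","properties":{"steps":{"type":"array","items":{"type":"array"}},"force":{"type":"number"}},"required":["steps"]}

```bash
mkdir -p pics; ls
cat > h.py <<'E'
import numpy as np, cv2
from rig import readout, viewer, ticket, look_for
def st():
    o=readout.get_obs(); print('t',round(o['t'],2),'p',np.round(o['ee_pos'],4),'w',round(o['gripper_width'],3),'F',np.round(o['contact_force'],1),'g',round(o['grasp_force'],1)); return o
def proj(name,P):
    c=viewer.get_calibration(name)
    if 'cam_to_world' in c: M=np.array(c['cam_to_world'])
    else:
        o=readout.get_obs(); T=np.eye(4);T[:3,:3]=o['tool_rot'];T[:3,3]=o['ee_pos'];M=T@np.array(c['tool_from_camera'])
    q=np.linalg.inv(M)@np.append(P,1); return c['fx']*q[0]/q[2]+c['cx'],c['fy']*q[1]/q[2]+c['cy']
def unproj(name,u,v,z):
    c=viewer.get_calibration(name)
    if 'cam_to_world' in c: M=np.array(c['cam_to_world'])
    else:
        o=readout.get_obs(); T=np.eye(4);T[:3,:3]=o['tool_rot'];T[:3,3]=o['ee_pos'];M=T@np.array(c['tool_from_camera'])
    d=M[:3,:3]@np.array([(u-c['cx'])/c['fx'],(v-c['cy'])/c['fy'],1]); return M[:3,3]+d*(z-M[2,3])/d[2]
def snap(name,f):
    im=viewer.grab_frame(name); cv2.imwrite('pics/'+f,im[:,:,::-1]); return im
E
python3 - <<'E'
from h import *
o=st();print(np.round(o['tool_rot'],3))
for c in ['scene','side','wrist']:
    snap(c,c+'1.png')
    k=viewer.get_calibration(c);print(c,np.round(np.array(k.get('cam_to_world',k.get('tool_from_camera'))),3).tolist(),k['fx'])
    for n in ['flask','platform','gate_hinge','gate_pad','selector_grip','selector_pointer','amber_bottle','tall_bottle','small_beaker','buffer_bottle']:
        r=look_for(c,n); print(n,[(np.round(a['centre'],3).tolist(),round(a['conf'],2)) for a in r[:2]])
E
```

```text
pics
t 0.0 p [5.997e-01 1.000e-04 2.445e-01] w 0.999 F [-0.  -0.9 -0.2] g 0.0
[[ 0.     1.    -0.001]
 [ 1.    -0.     0.   ]
 [ 0.    -0.001 -1.   ]]
scene [[0.902, -0.302, 0.307, 0.055], [-0.431, -0.63, 0.646, -0.935], [-0.002, -0.715, -0.699, 1.129], [0.0, 0.0, 0.0, 1.0]] 498.46447154529665
flask [([0.531, 0.325, 0.062], 0.96)]
platform [([0.475, -0.082, 0.052], 0.92)]
gate_hinge [([0.476, -0.086, 0.049], 0.9)]
gate_pad [([0.559, 0.1, 0.091], 0.69)]
selector_grip [([0.457, -0.156, 0.071], 0.92), ([0.472, -0.08, 0.048], 0.38)]
selector_pointer [([0.455, -0.153, 0.076], 0.57)]
amber_bottle [([0.632, 0.203, 0.048], 0.78)]
tall_bottle [([0.387, 0.386, 0.096], 0.57)]
small_beaker [([0.4, 0.149, 0.048], 0.62), ([0.477, -0.082, 0.05], 0.27)]
buffer_bottle [([0.395, -0.367, 0.068], 0.98)]
side [[-0.938, -0.184, 0.295, 0.148], [-0.347, 0.453, -0.821, 1.074], [0.018, -0.872, -0.489, 0.725], [0.0, 0.0, 0.0, 1.0]] 471.7947034872558
flask [([0.532, 0.365, 0.056], 0.82)]
platform [([0.49, -0.001, 0.051], 0.96)]
gate_hinge [([0.484, -0.002, 0.049], 0.74)]
gate_pad [([0.557, 0.128, 0.104], 0.79),
[... 189 characters left out ...]
387, 0.431, 0.096], 0.95)]
small_beaker [([0.396, 0.18, 0.051], 0.87)]
buffer_bottle [([0.406, -0.339, 0.044], 0.66)]
wrist [[-0.0, -0.948, -0.317, 0.081], [1.0, -0.001, 0.001, -0.0], [-0.001, -0.317, 0.948, -0.13], [0.0, 0.0, 0.0, 1.0]] 322.0315948331136
flask [([0.444, -0.124, 0.06], 0.37)]
platform [([0.486, -0.009, 0.054], 0.63)]
gate_hinge [([0.492, -0.012, 0.05], 0.92)]
gate_pad [([0.491, -0.012, 0.048], 0.7)]
selector_grip [([0.446, -0.124, 0.062], 0.59), ([0.491, -0.009, 0.047], 0.58)]
selector_pointer [([0.442, -0.123, 0.062], 0.58)]
amber_bottle []
tall_bottle [([0.566, 0.103, 0.114], 0.6)]
small_beaker [([0.412, 0.148, 0.042], 0.8), ([0.488, -0.008, 0.052], 0.19)]
buffer_bottle []
```

View pics/scene1.png

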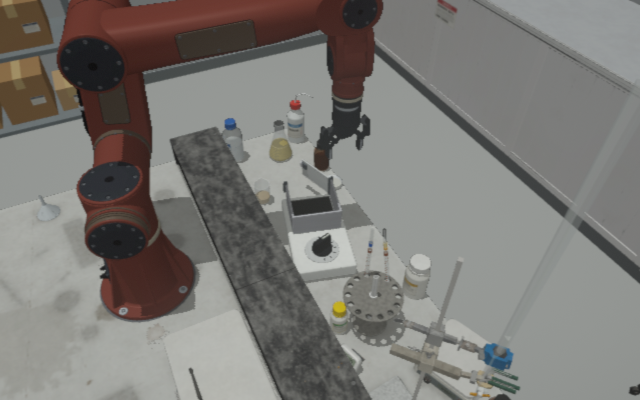

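View pics/side1.png

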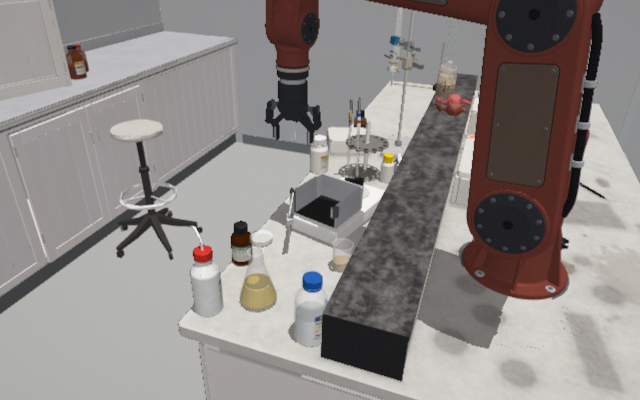

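The scene view shows the flask (neck ~279,125) between the tall blue-cap bottle and the amber bottle. The shaker is at ~(318,210), with the gate open to the far left and the selector at ~(321,245). In the side view the flask rim is at (262,239) and its base at (257,300).

Run:
```python
from h import *
for n,u,v,z in [('side',262,239,.137),('side',258,297,.006),('scene',279,124,.137),('scene',281,153,.005),('side',207,300,.0),('scene',296,103,.137)]: print(n,np.round(unproj(n,u,v,z),3))
im=cv2.imread('pics/side1.png')[180:360,170:400];a=cv2.resize(im,None,fx=3,fy=3)
cv2.imwrite('pics/c1.png',a[:,:])
```

```text
side [0.547 0.3   0.137]
side [0.542 0.341 0.006]
scene [0.544 0.34  0.137]
scene [0.548 0.348 0.005]
side [0.648 0.386 0.   ]
scene [0.646 0.429 0.137]
```

View pics/wrist1.png

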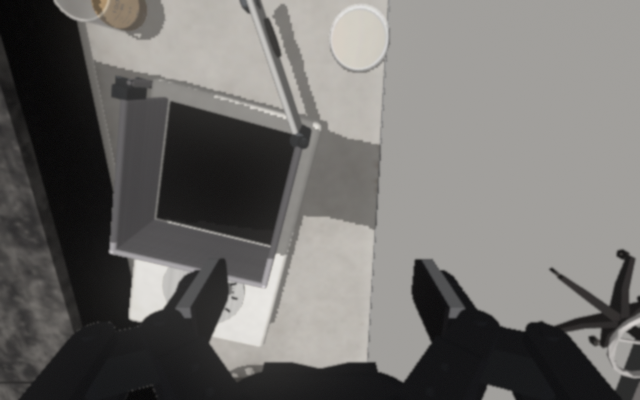

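The wrist view shows the dark platform with corners (170,102), (297,138), (271,245), (158,219). The guard rim corners are at (110,250), (268,285) and (318,125), and the gate runs from the hinge (~300,138) out to (248,3). The white disc at (358,38) is a dish, and it also explains the side-view "rim", so I'm taking the flask at about (0.545, 0.344).

Run:
```python
from h import *
for u,v,z in [(110,250,.121),(268,285,.121),(318,125,.121),(120,85,.121),(170,102,.053),(297,138,.053),(271,245,.053),(158,219,.053),(300,138,.12),(248,3,.12),(358,38,0.01),(225,260,.097)]: print(u,v,np.round(unproj('wrist',u,v,z),3))
```

```text
110 250 [ 0.415 -0.054  0.121]
268 285 [ 0.553 -0.09   0.121]
318 125 [0.599 0.054 0.121]
120 85 [0.451 0.083 0.121]
170 102 [0.457 0.068 0.053]
297 138 [0.578 0.034 0.053]
271 245 [ 0.546 -0.084  0.053]
158 219 [ 0.426 -0.053  0.053]
300 138 [0.585 0.044 0.12 ]
248 3 [0.55  0.137 0.12 ]
358 38 [0.64 0.13 0.01]
225 260 [ 0.508 -0.078  0.097]
```

View pics/c1.png

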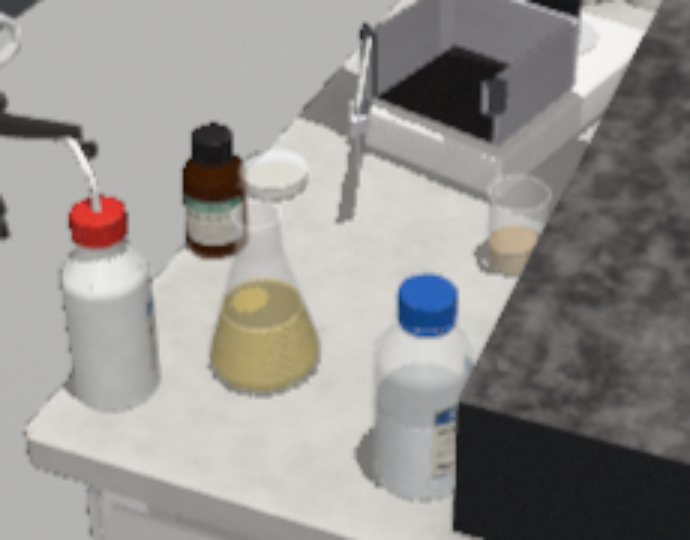

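move_arm(steps=[[[0.35, -0.05, 0], [0, 0, 0], 1], [[0.7, -0.1, 0], [0, 0, 0], 1], [[1, -0.15, 0], [0, 0, 0], 1]])

```text
t: 2.02
ee_pos: [0.5817, 0.1213, 0.2454]
tool_rot: [[-0.0, 1.0, 0.0], [1.0, 0.0, 0.0], [0.0, 0.0, -1.0]]
contact_force: [0.8, -0.0, 0.2]
gripper_width: 1.004
grasp_force: 0.0
```

move_arm(steps=[[[0.4, -0.1, 0], [0, 0, 0], 1], [[0.8, -0.15, 0], [0, 0, 0], 1], [[1, -0.15, 0], [0, 0, 0], 1]])

```text
t: 2.4
ee_pos: [0.5633, 0.2423, 0.2455]
tool_rot: [[-0.002, 1.0, 0.0], [1.0, 0.002, 0.0], [0.0, 0.0, -1.0]]
contact_force: [0.3, -0.5, -0.5]
gripper_width: 1.0
grasp_force: 0.0
```

move_arm(steps=[[[0.4, -0.1, 0], [0, 0, 0], 1], [[0.7, -0.15, 0], [0, 0, 0], 1], [[0.7, -0.15, 0], [0, 0, 0], 1], [[0.7, -0.15, 0], [0, 0, 0], 1]])

```text
t: 2.9
ee_pos: [0.5461, 0.3237, 0.2452]
tool_rot: [[-0.0, 1.0, 0.0], [1.0, 0.0, -0.0], [-0.0, 0.0, -1.0]]
contact_force: [0.3, -0.6, 0.7]
gripper_width: 1.0
grasp_force: 0.0
```

Run:
```python
from h import *
o=st();print(np.round(o['joint_positions'],1));snap('wrist','w2.png')
for n in ['flask','amber_bottle','tall_bottle']:
    r=look_for('wrist',n); print(n,[(np.round(a['centre'],3).tolist(),round(a['conf'],2)) for a in r[:2]])
print(proj('wrist',[.545,.344,.137]),proj('wrist',[.545,.344,0]))
```

```text
t 2.9 p [0.5461 0.3237 0.2452] w 1.0 F [ 0.3 -0.6  0.7] g 0.0
[ 18.9  12.2  12.4  90.2  -0.  108.9]
flask [([0.546, 0.359, 0.057], 0.67)]
amber_bottle [([0.632, 0.245, 0.07], 0.7)]
tall_bottle [([0.409, 0.402, 0.112], 0.7)]
(np.float64(317.6634665778238), np.float64(171.3409658818002)) (np.float64(318.22358432104113), np.float64(142.62065085901742))
```

View pics/w2.png

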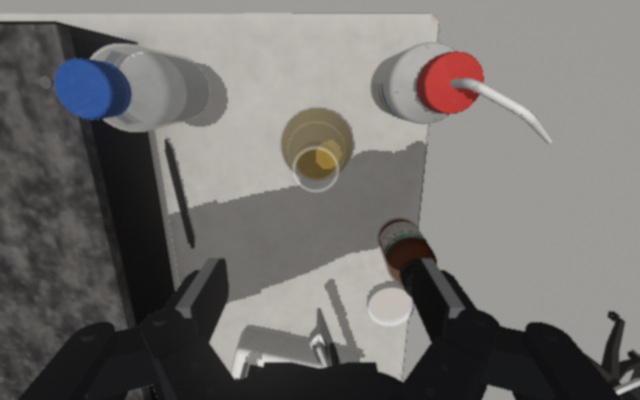

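The flask rim centre is at (316,169) and its base at (317,144), which puts it at about (0.5445, 0.3445). The bottles around it leave room, so I'm going down over the neck.

move_arm(steps=[[[0.1, 0, 0.1], [0, 0, 0], 1], [[0.175, -0.01, 0.3], [0, 0, 0], 1], [[0.175, -0.01, 0.3], [0, 0, 0], 1], [[0.175, -0.01, 0.6], [0, 0, 0], 1], [[0.175, -0.01, 0.9], [0, 0, 0], 1], [[0.175, -0.01, 0.9], [0, 0, 0], 1]])

```text
t: 3.85
ee_pos: [0.5432, 0.3443, 0.1349]
tool_rot: [[0.0, 1.0, -0.004], [1.0, -0.0, -0.002], [-0.002, -0.004, -1.0]]
contact_force: [-0.8, -0.2, -0.2]
gripper_width: 0.995
grasp_force: 0.0
```

move_arm(force=40, steps=[[[0, 0, 0.1], [0, 0, 0], 1], [[0, 0, 0.22], [0, 0, 0], 1], [[0, 0, 0.22], [0, 0, 0], 0.4], [[0, 0, 0.22], [0, 0, 0], -1], [[0, 0, 0.22], [0, 0, 0], -1], [[0, 0, 0.22], [0, 0, 0], -1], [[0, 0, 0.22], [0, 0, 0], -1], [[0, 0, 0.22], [0, 0, 0], -1]])

```text
t: 4.85
ee_pos: [0.5452, 0.3452, 0.1119]
tool_rot: [[-0.0, 1.0, 0.001], [1.0, 0.0, 0.001], [0.001, 0.001, -1.0]]
contact_force: [-1.7, -0.1, 5.5]
gripper_width: 0.536
grasp_force: 41.3
```

move_arm(steps=[[[0, 0, -0.05], [0, 0, 0], -1], [[0, 0, -0.15], [0, 0, 0], -1], [[0, 0, -0.3], [0, 0, 0], -1], [[0, 0, -0.5], [0, 0, 0], -1], [[0, 0, -0.75], [0, 0, 0], -1], [[0, 0, -1], [0, 0, 0], -1], [[0, 0, -1], [0, 0, 0], -1]])

```text
t: 5.72
ee_pos: [0.5462, 0.3455, 0.235]
tool_rot: [[0.0, 1.0, 0.006], [1.0, -0.0, 0.002], [0.002, 0.006, -1.0]]
contact_force: [0.9, -0.9, -2.3]
gripper_width: 0.536
grasp_force: 40.3
```

Run:
```python
from h import *
o=st();snap('side','s3.png');im=cv2.imread('pics/s3.png')[120:340,170:400];cv2.imwrite('pics/s3c.png',cv2.resize(im,None,fx=2,fy=2))
```

```text
t 5.72 p [0.5462 0.3455 0.235 ] w 0.536 F [ 0.9 -0.9 -2.3] g 40.3
```

View pics/s3c.png

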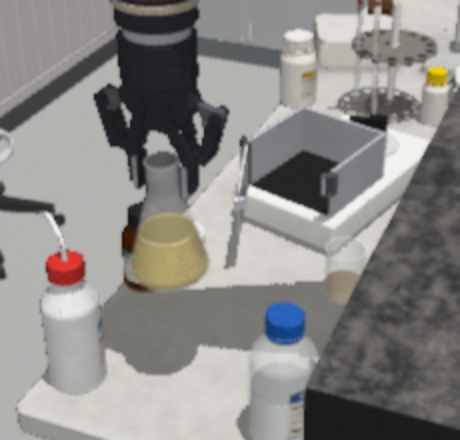

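The flask hangs upright between the pads. I'm raising it and carrying it over the shaker.

move_arm(steps=[[[0, 0, -0.2], [0, 0, 0], -1], [[-0.15, -0.02, -0.35], [0, 0, 0], -1], [[-0.4, -0.05, -0.35], [0, 0, 0], -1], [[-0.7, -0.08, -0.35], [0, 0, 0], -1], [[-1, -0.12, -0.35], [0, 0, 0], -1]])

```text
t: 6.4
ee_pos: [0.5298, 0.223, 0.2725]
tool_rot: [[0.0, 1.0, -0.001], [1.0, -0.0, -0.0], [-0.0, -0.001, -1.0]]
contact_force: [0.9, -0.1, -0.3]
gripper_width: 0.534
grasp_force: 40.4
```

move_arm(steps=[[[-0.3, -0.04, 0], [0, 0, 0], -1], [[-0.6, -0.08, 0], [0, 0, 0], -1], [[-0.8, -0.1, 0], [0, 0, 0], -1], [[-1, -0.12, 0], [0, 0, 0], -1]])

```text
t: 6.9
ee_pos: [0.5153, 0.1033, 0.2726]
tool_rot: [[0.001, 1.0, -0.0], [1.0, -0.001, -0.0], [-0.0, -0.0, -1.0]]
contact_force: [0.2, 0.3, -0.1]
gripper_width: 0.537
grasp_force: 40.5
```

move_arm(steps=[[[-0.3, -0.04, 0], [0, 0, 0], -1], [[-0.6, -0.08, 0], [0, 0, 0], -1], [[-0.8, -0.1, 0], [0, 0, 0], -1], [[-0.9, -0.12, 0], [0, 0, 0], -1], [[-0.9, -0.12, 0], [0, 0, 0], -1], [[-0.9, -0.12, 0], [0, 0, 0], -1]])

```text
t: 7.65
ee_pos: [0.5016, -0.0024, 0.2729]
tool_rot: [[-0.0, 1.0, 0.0], [1.0, 0.0, 0.0], [0.0, 0.0, -1.0]]
contact_force: [0.3, -0.2, -0.0]
gripper_width: 0.532
grasp_force: 40.5
```

Run:
```python
from h import *
o=st()
for c in ['scene','side','wrist']:
    snap(c,c+'4.png')
    for n in ['flask','platform','gate_pad','selector_grip','selector_pointer']:
        r=look_for(c,n); print(c,n,[(np.round(a['centre'],3).tolist(),round(a['conf'],2)) for a in r[:2]])
cv2.imwrite('pics/all4.png',np.vstack([cv2.resize(cv2.imread('pics/scene4.png')[140:290,230:400],None,fx=2,fy=2)[:,:340],cv2.resize(cv2.imread('pics/side4.png')[100:250,230:400],None,fx=2,fy=2)]))
```

```text
t 7.65 p [ 0.5016 -0.0024  0.2729] w 0.532 F [ 0.3 -0.2 -0. ] g 40.5
scene flask [([0.486, -0.02, 0.225], 0.66), ([0.459, -0.155, 0.073], 0.4)]
scene platform [([0.469, -0.087, 0.05], 0.87)]
scene gate_pad []
scene selector_grip [([0.462, -0.158, 0.072], 0.69)]
scene selector_pointer [([0.458, -0.15, 0.077], 0.9), ([0.389, 0.383, 0.099], 0.24)]
side flask [([0.493, 0.018, 0.216], 0.73), ([0.398, 0.179, 0.051], 0.37)]
side platform [([0.487, 0.003, 0.05], 0.91)]
side gate_pad [([0.556, 0.129, 0.102], 0.6)]
side selector_grip [([0.458, -0.14, 0.092], 0.62)]
side selector_pointer []
wrist flask [([0.506, 0.012, 0.257], 0.73)]
wrist platform []
wrist gate_pad [([0.561, 0.094, 0.108], 0.79)]
wrist selector_grip [([0.45, -0.14, 0.071], 0.58)]
wrist selector_pointer [([0.444, -0.137, 0.066], 0.88)]
```

View pics/all4.png

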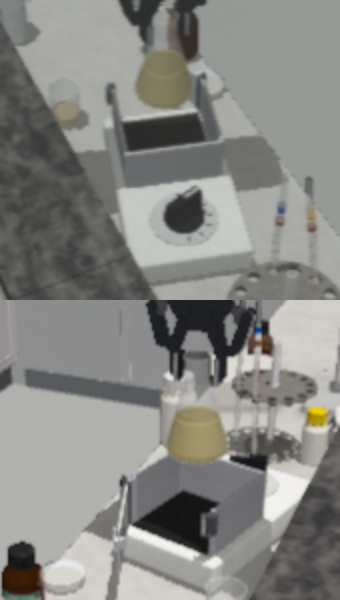

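Both views show the flask above the platform and clear of the guard. I'm lowering it.

move_arm(steps=[[[0, 0, 0.2], [0, 0, 0], -1], [[0, 0, 0.4], [0, 0, 0], -1], [[0, 0, 0.6], [0, 0, 0], -1], [[0, 0, 0.75], [0, 0, 0], -1], [[0, 0, 0.82], [0, 0, 0], -1], [[0, 0, 0.86], [0, 0, 0], -1], [[0, 0, 0.86], [0, 0, 0], -1]])

```text
t: 9.43
ee_pos: [0.5018, -0.0031, 0.17]
tool_rot: [[0.0, 1.0, 0.0], [1.0, -0.0, -0.0], [-0.0, 0.0, -1.0]]
contact_force: [-0.2, 0.6, -1.0]
gripper_width: 0.535
grasp_force: 40.5
```

move_arm(steps=[[[0, 0, 0.015], [0, 0, 0], -1], [[0, 0, 0.03], [0, 0, 0], -1], [[0, 0, 0.03], [0, 0, 0], -1]])

```text
t: 9.8
ee_pos: [0.5016, -0.003, 0.1661]
tool_rot: [[-0.0, 1.0, 0.0], [1.0, 0.0, -0.0], [-0.0, 0.0, -1.0]]
contact_force: [-0.5, -0.4, -2.3]
gripper_width: 0.533
grasp_force: 40.5
```

move_arm(steps=[[[0, 0, 0.01], [0, 0, 0], -1], [[0, 0, 0.01], [0, 0, 0], -1]])

```text
t: 10.05
ee_pos: [0.5017, -0.003, 0.165]
tool_rot: [[0.0, 1.0, 0.0], [1.0, -0.0, -0.0], [-0.0, 0.0, -1.0]]
contact_force: [-0.2, -0.3, -1.0]
gripper_width: 0.534
grasp_force: 40.5
```

move_arm(steps=[[[0, 0, 0.01], [0, 0, 0], -1], [[0, 0, 0.01], [0, 0, 0], -1]])

```text
t: 10.3
ee_pos: [0.5018, -0.003, 0.1649]
tool_rot: [[-0.0, 1.0, 0.001], [1.0, 0.0, -0.0], [-0.0, 0.001, -1.0]]
contact_force: [-4.2, 0.7, 8.2]
gripper_width: 0.534
grasp_force: 42.2
```

Contact (8 N up). I'm releasing and then rising.

move_arm(steps=[[[0, 0, 0], [0, 0, 0], 0.2], [[0, 0, 0], [0, 0, 0], 0.5], [[0, 0, 0], [0, 0, 0], 0.9], [[0, 0, 0], [0, 0, 0], 0.9], [[0, 0, 0], [0, 0, 0], 0.9], [[0, 0, -0.2], [0, 0, 0], 0.9], [[0, 0, -0.6], [0, 0, 0], 0.9], [[0, 0, -0.9], [0, 0, 0], 0.9], [[0, 0, -0.9], [0, 0, 0], 0.9]])

```text
t: 11.42
ee_pos: [0.5029, -0.0033, 0.2748]
tool_rot: [[0.0, 1.0, 0.005], [1.0, -0.0, -0.001], [-0.001, 0.005, -1.0]]
contact_force: [-0.1, 0.0, 0.0]
gripper_width: 0.948
grasp_force: 0.0
```

Run:
```python
from h import *
o=st();snap('wrist','w5.png')
for n in ['flask','gate_pad','selector_grip','selector_pointer']:
        r=look_for('wrist',n); print(n,[(np.round(a['centre'],3).tolist(),round(a['conf'],2)) for a in r[:2]])
for n in [[.502,-.004,.19],[.467,-.1405,.097]]: print(proj('wrist',n))
```

```text
t 11.43 p [ 0.5029 -0.0033  0.2748] w 0.948 F [-0.1  0.   0. ] g 0.0
flask [([0.506, 0.013, 0.122], 0.77)]
gate_pad [([0.564, 0.095, 0.111], 0.88)]
selector_grip [([0.462, -0.138, 0.079], 0.58)]
selector_pointer [([0.462, -0.131, 0.08], 0.7)]
(np.float64(321.03047076352937), np.float64(211.7909361076478))
(np.float64(289.0601504560386), np.float64(296.34315236903643))
```

View pics/w5.png

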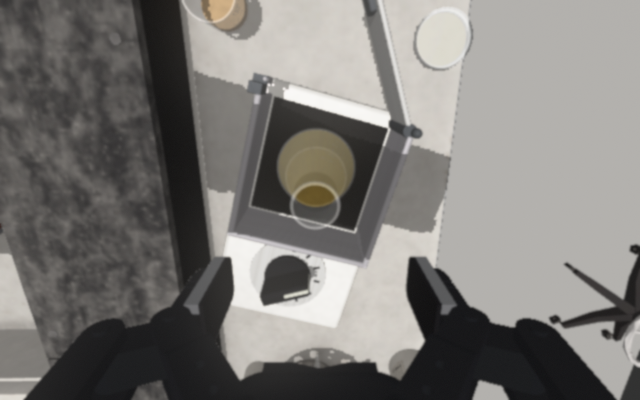

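The flask stands centred on the platform (rim 316,205, base 316,165) inside the guard. The gate runs from (403,128) towards (370,0), and the selector pointer (white line) is at (297,296). Next I work out the shaker frame and the push path.

```bash
cat > g.py <<'E'
import numpy as np
C=np.array([.502,-.004]); yaw=-.252
xs=np.array([np.cos(yaw),np.sin(yaw)]); ys=np.array([-np.sin(yaw),np.cos(yaw)])
H=None
def R(a): return np.array([[np.cos(a),-np.sin(a)],[np.sin(a),np.cos(a)]])
def pad(H,th): u=R(-th)@(-xs); n=R(-th)@ys; return H+.08*u+.0065*n,u,n
E
python3 - <<'E'
from h import *; from g import *
for u,v,z in [(230,235,.121),(364,264,.121),(413,131,.121),(404,128,.12),(375,8,.12),(262,78,.121),(390,126,.05),(272,95,.053),(388,127,.053),(357,231,.053),(251,204,.053),(316,205,.19),(297,296,.097),(287,272,.061)]:
    p=unproj('wrist',u,v,z)[:2]; print((u,v),np.round(p,3),'shaker',np.round([(p-C)@xs,(p-C)@ys],3))
a=unproj('wrist',404,128,.12)[:2];b=unproj('wrist',375,8,.12)[:2];d=b-a
sh=-xs;print('theta',(np.arctan2(sh[1],sh[0])-np.arctan2(d[1],d[0])))
E
```

```text
(230, 235) [ 0.416 -0.054] shaker [-0.071 -0.07 ]
(364, 264) [ 0.545 -0.086] shaker [ 0.062 -0.069]
(413, 131) [0.581 0.043] shaker [0.065 0.065]
(404, 128) [0.573 0.046] shaker [0.057 0.066]
(375, 8) [0.544 0.136] shaker [0.005 0.146]
(262, 78) [0.454 0.086] shaker [-0.069  0.075]
(390, 126) [0.576 0.04 ] shaker [0.061 0.061]
(272, 95) [0.452 0.072] shaker [-0.067  0.061]
(388, 127) [0.573 0.039] shaker [0.058 0.06 ]
(357, 231) [ 0.545 -0.081] shaker [ 0.061 -0.064]
(251, 204) [ 0.422 -0.048] shaker [-0.066 -0.062]
(316, 205) [0.499 0.001] shaker [-0.005  0.004]
(297, 296) [ 0.476 -0.14 ] shaker [ 0.009 -0.138]
(287, 272) [ 0.462 -0.132] shaker [-0.007 -0.134]
theta 1.0019235672957831
```

move_arm(steps=[[[0.25, 0.2, 0], [0, 0, 0.04], -1], [[0.58, 0.47, 0], [0, 0, 0.08], -1], [[0.58, 0.47, 0], [0, 0, 0.08], -1], [[0.58, 0.47, 0], [0, 0, 0.08], -1]])

```text
t: 12.18
ee_pos: [0.5575, 0.0666, 0.2708]
tool_rot: [[0.247, 0.969, -0.002], [0.969, -0.247, -0.0], [-0.001, -0.002, -1.0]]
contact_force: [-1.1, -0.7, 0.1]
gripper_width: 0.091
grasp_force: 0.0
```

move_arm(steps=[[[0.35, 0.15, 0], [0, 0, 0], -1], [[0.68, 0.3, 0], [0, 0, 0], -1], [[0.68, 0.3, 0.3], [0, 0, 0], -1], [[0.68, 0.3, 0.6], [0, 0, 0], -1], [[0.68, 0.3, 0.6], [0, 0, 0], -1]])

```text
t: 12.8
ee_pos: [0.6111, 0.1358, 0.1969]
tool_rot: [[0.249, 0.968, -0.005], [0.968, -0.249, -0.0], [-0.001, -0.005, -1.0]]
contact_force: [-1.0, -0.3, -0.0]
gripper_width: 0.002
grasp_force: 0.0
```

Run:
```python
from h import *; from g import *
o=st();print(np.round(o['tool_rot'],3).tolist());p=o['ee_pos'][:2]-C;print('shaker',p@xs,p@ys)
snap('wrist','w6.png');snap('side','s6.png')
cv2.imwrite('pics/c6.png',np.hstack([cv2.resize(cv2.imread('pics/w6.png'),(480,300)),cv2.resize(cv2.imread('pics/s6.png')[120:270,230:390],(320,300))]))
```

```text
t 12.8 p [0.6111 0.1358 0.1969] w 0.002 F [-1.  -0.3 -0. ] g 0.0
[[0.249, 0.968, -0.005], [0.968, -0.249, -0.0], [-0.001, -0.005, -1.0]]
shaker 0.07083181344413583 0.1625590723872793
```

View pics/c6.png

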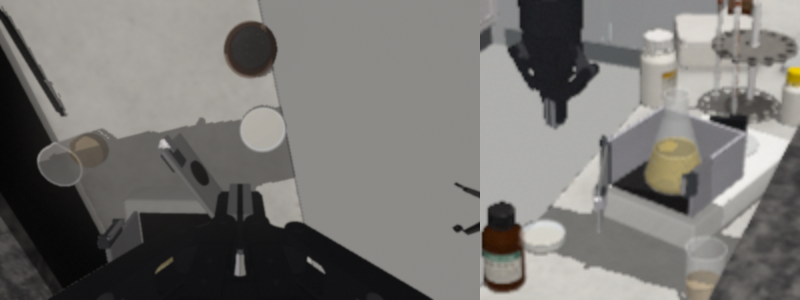

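The closed tip is at ~(320,262) in the full wrist view. The gate's pad is at ~(267,231), the gate's free end is at ~(216,188), and the flask stands upright in the guard.

Run:
```python
from h import *; from g import *
for u,v,z in [(267,231,.088),(216,188,.12),(240,221,.12),(320,262,.185)]:
    p=unproj('wrist',u,v,z)[:2]; q=np.array([(p-C)@xs,(p-C)@ys]); print(np.round(q,3), 'relH',np.round(q-[.062,.067],3))
```

```text
[0.03  0.132] relH [-0.032  0.065]
[0.002 0.179] relH [-0.06   0.112]
[0.017 0.155] relH [-0.045  0.088]
[0.073 0.16 ] relH [0.011 0.093]
```

move_arm(steps=[[[0, 0, 0.3], [0, 0, 0], -1], [[0, 0, 0.6], [0, 0, 0], -1], [[0, 0, 0.82], [0, 0, 0], -1], [[0, 0, 0.82], [0, 0, 0], -1]])

```text
t: 13.4
ee_pos: [0.6128, 0.1363, 0.1015]
tool_rot: [[0.249, 0.969, -0.001], [0.969, -0.249, -0.0], [-0.0, -0.001, -1.0]]
contact_force: [0.4, 0.5, 0.0]
gripper_width: -0.001
grasp_force: 0.0
```

move_arm(steps=[[[-0.05, -0.12, 0], [0, 0, 0], -1], [[-0.1, -0.23, 0], [0, 0, 0], -1], [[-0.16, -0.34, 0], [0, 0, 0], -1], [[-0.21, -0.43, 0], [0, 0, 0], -1], [[-0.265, -0.52, 0], [0, 0, 0], -1], [[-0.35, -0.6, 0], [0, 0, 0], -1], [[-0.44, -0.66, 0], [0, 0, 0], -1], [[-0.49, -0.69, 0], [0, 0, 0], -1], [[-0.54, -0.71, 0], [0, 0, 0], -1], [[-0.54, -0.71, 0], [0, 0, 0], -1]])

```text
t: 14.65
ee_pos: [0.5145, 0.0947, 0.1014]
tool_rot: [[0.249, 0.968, 0.0], [0.968, -0.249, -0.0], [-0.0, 0.0, -1.0]]
contact_force: [0.2, 0.7, 0.4]
gripper_width: -0.004
grasp_force: 0.0
```

Run:
```python
from h import *; from g import *
o=st();p=o['ee_pos'][:2]-C;print('relH',p@xs-.062,p@ys-.067)
```

```text
t 14.65 p [0.5145 0.0947 0.1014] w -0.004 F [0.2 0.7 0.4] g 0.0
relH -0.07449005111529142 0.031746886509328165
```

move_arm(steps=[[[-0.03, -0.01, 0], [0, 0, 0], -1], [[-0.05, -0.02, 0], [0, 0, 0], -1], [[-0.07, -0.03, 0], [0, 0, 0], -1]])

```text
t: 15.02
ee_pos: [0.5104, 0.089, 0.1015]
tool_rot: [[0.248, 0.969, 0.003], [0.969, -0.248, 0.003], [0.004, 0.003, -1.0]]
contact_force: [11.1, 9.3, -5.0]
gripper_width: 0.001
grasp_force: 6.0
```

move_arm(steps=[[[-0.02, 0, 0], [0, 0, 0], -1], [[-0.035, 0, 0], [0, 0, 0], -1]])

```text
t: 15.28
ee_pos: [0.5085, 0.0844, 0.1014]
tool_rot: [[0.248, 0.969, 0.001], [0.969, -0.248, 0.001], [0.002, 0.001, -1.0]]
contact_force: [2.3, 2.3, -0.8]
gripper_width: -0.004
grasp_force: 1.8
```

move_arm(steps=[[[-0.015, 0, 0], [0, 0, 0], -1], [[-0.025, 0, 0], [0, 0, 0], -1]])

```text
t: 15.52
ee_pos: [0.5071, 0.0814, 0.1012]
tool_rot: [[0.248, 0.969, 0.0], [0.969, -0.248, 0.002], [0.001, -0.0, -1.0]]
contact_force: [2.4, 7.8, -0.3]
gripper_width: 0.002
grasp_force: 4.2
```

move_arm(steps=[[[-0.015, 0, 0], [0, 0, 0], -1], [[-0.025, 0, 0], [0, 0, 0], -1]])

```text
t: 15.78
ee_pos: [0.507, 0.0811, 0.1013]
tool_rot: [[0.247, 0.969, 0.002], [0.969, -0.247, 0.008], [0.008, 0.0, -1.0]]
contact_force: [6.8, 22.3, -3.0]
gripper_width: -0.002
grasp_force: 12.1
```

move_arm(steps=[[[-0.015, 0, 0], [0, 0, 0], -1], [[-0.015, 0, 0], [0, 0, 0], -1]])

```text
t: 16.02
ee_pos: [0.507, 0.081, 0.1014]
tool_rot: [[0.246, 0.969, 0.003], [0.969, -0.246, 0.011], [0.011, 0.0, -1.0]]
contact_force: [9.2, 27.7, -3.8]
gripper_width: 0.003
grasp_force: 15.2
```

The gate is against its stop at 28 N. I'm backing off, rising, and checking.

move_arm(steps=[[[0.15, 0, 0], [0, 0, 0], -1], [[0.35, 0, 0], [0, 0, 0], -1], [[0.35, 0, -0.4], [0, 0, 0], -1], [[0.35, 0, -0.8], [0, 0, 0], -1], [[0.35, 0, -1], [0, 0, 0], -1]])

```text
t: 16.65
ee_pos: [0.5172, 0.1169, 0.2242]
tool_rot: [[0.249, 0.969, 0.003], [0.969, -0.249, -0.001], [-0.0, 0.003, -1.0]]
contact_force: [-0.2, -0.8, 0.8]
gripper_width: 0.004
grasp_force: 0.0
```

move_arm(steps=[[[-0.3, 0, -0.5], [0, 0, 0], -1], [[-0.8, 0, -0.5], [0, 0, 0], 0], [[-1, -0.1, -0.5], [0, 0, 0], 0], [[-1, -0.1, -0.5], [0, 0, 0], 0]])

```text
t: 17.15
ee_pos: [0.4744, 0.0022, 0.2817]
tool_rot: [[0.252, 0.968, 0.0], [0.968, -0.252, -0.001], [-0.001, 0.0, -1.0]]
contact_force: [0.2, 0.4, -0.1]
gripper_width: 0.501
grasp_force: 0.0
```

Run:
```python
from h import *; from g import *
o=st();p=o['ee_pos'][:2]-C;print('shaker',p@xs,p@ys,np.round(o['joint_positions'],1))
snap('wrist','w7.png')
for n in ['selector_grip','selector_pointer']:
        r=look_for('wrist',n); print(n,[(np.round(a['centre'],3).tolist(),round(a['conf'],2)) for a in r[:2]])
cv2.imwrite('pics/c7.png',np.hstack([cv2.imread('pics/w7.png')]))
```

```text
t 17.15 p [0.4744 0.0022 0.2817] w 0.501 F [ 0.2  0.4 -0.1] g 0.0
shaker -0.02826710287088137 -0.0008396530469043009 [-15.5 -15.3 -10.8  94.4  -0.1  89. ]
selector_grip [([0.463, -0.135, 0.08], 0.59)]
selector_pointer [([0.456, -0.131, 0.074], 0.89)]
```

View pics/c7.png

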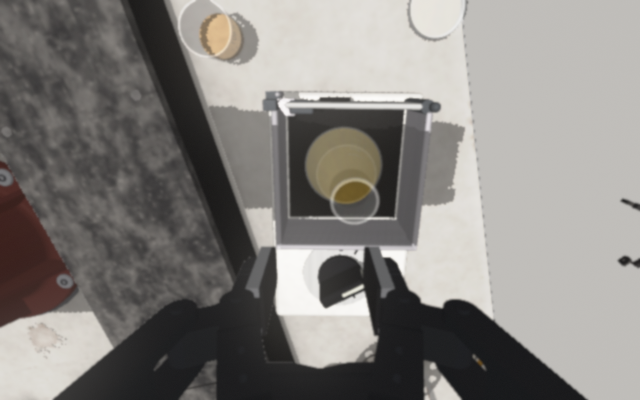

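The gate is shut along the left side with its tongue tip at the near post (283,107), and the flask is upright near the platform centre. I'm moving above the selector.

move_arm(steps=[[[-0.4, 0.05, 0], [0, 0, 0], 1], [[-0.8, 0.1, 0], [0, 0, 0], 1], [[-1, 0.2, 0], [0, 0, 0], 1]])

```text
t: 17.68
ee_pos: [0.4684, -0.1196, 0.2811]
tool_rot: [[0.249, 0.969, -0.0], [0.969, -0.249, -0.0], [-0.0, -0.0, -1.0]]
contact_force: [-0.2, 0.4, -0.1]
gripper_width: 0.999
grasp_force: 0.0
```

move_arm(steps=[[[-0.17, 0, 0], [0, 0, 0], 1], [[-0.17, 0, 0], [0, 0, 0], 1], [[-0.17, 0, 0], [0, 0, 0], 1]])

```text
t: 18.05
ee_pos: [0.4636, -0.1374, 0.2812]
tool_rot: [[0.248, 0.969, -0.0], [0.969, -0.248, 0.0], [0.0, -0.0, -1.0]]
contact_force: [0.2, 0.4, -0.4]
gripper_width: 1.003
grasp_force: 0.0
```

Run:
```python
from h import *; from g import *
o=st();p=o['ee_pos'][:2]-C;print('shaker',p@xs,p@ys,np.round(o['joint_positions'],1))
im=snap('wrist','w8.png')
for n in ['selector_grip','selector_pointer']:
        r=look_for('wrist',n); print(n,[(np.round(a['centre'],3).tolist(),round(a['conf'],2)) for a in r[:2]])
cv2.imwrite('pics/c8.png',cv2.resize(im[100:280,200:440,::-1],None,fx=3,fy=3))
```

```text
t 18.05 p [ 0.4636 -0.1374  0.2812] w 1.003 F [ 0.2  0.4 -0.4] g 0.0
shaker -0.0039164465435167495 -0.13871010313059115 [-32.1 -13.7  -9.5  94.2   0.   72.3]
selector_grip [([0.462, -0.135, 0.071], 0.84)]
selector_pointer [([0.464, -0.132, 0.07], 0.98)]
```

View pics/c8.png

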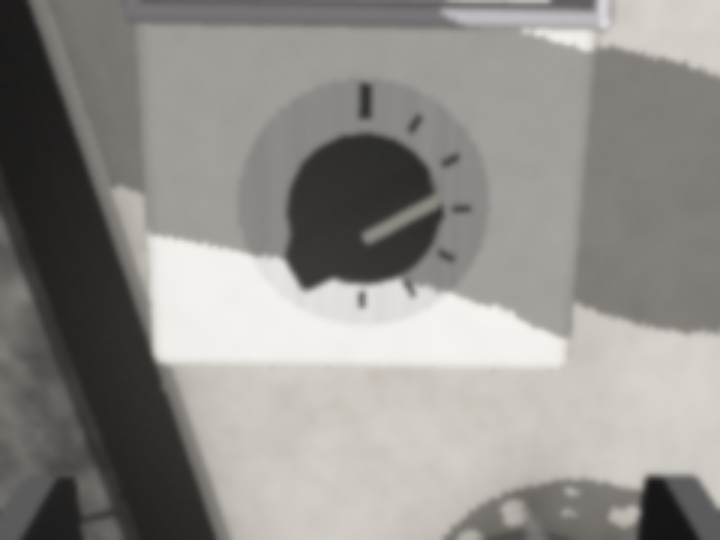

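The white line runs from (367,240) to (438,198) in the crop, which is 60° clockwise from the long off mark at (365,100). So the selector sits on the second click and needs +60°.

Run:
```python
from h import *; from g import *
f=lambda a,b,z: unproj('wrist',200+a/3,100+b/3,z)[:2]
T=np.array([.4636,-.1374])
for a,b,z in [(365,205,.061),(364,203,.05),(367,240,.097),(438,198,.097)]:
    p=f(a,b,z);print(np.round(p,4),'shaker',np.round([(p-C)@xs,(p-C)@ys],4),'from TCP y,x',np.round([(p-T)@xs,(p-T)@ys],4))
```

```text
[ 0.4653 -0.1415] shaker [-0.0013 -0.1424] from TCP y,x [ 0.0026 -0.0036]
[ 0.4645 -0.1433] shaker [-0.0016 -0.1442] from TCP y,x [ 0.0023 -0.0055]
[ 0.4648 -0.145 ] shaker [-0.0008 -0.1458] from TCP y,x [ 0.0031 -0.007 ]
[ 0.4912 -0.1368] shaker [ 0.0227 -0.1313] from TCP y,x [0.0266 0.0075]
```

move_arm(steps=[[[-0.046, 0.022, 0], [0, 0, -0.058], 0.1], [[-0.046, 0.022, 0], [0, 0, -0.116], 0.1], [[-0.046, 0.022, 0], [0, 0, -0.174], 0.1], [[-0.046, 0.022, 0], [0, 0, -0.232], 0.1], [[-0.046, 0.022, 0], [0, 0, -0.29], 0.1], [[-0.046, 0.022, 0], [0, 0, -0.348], 0.1], [[-0.046, 0.022, 0], [0, 0, -0.406], 0.1], [[-0.046, 0.022, 0], [0, 0, -0.464], 0.1], [[-0.046, 0.022, 0], [0, 0, -0.522], 0.1], [[-0.046, 0.022, 0], [0, 0, -0.58], 0.1], [[-0.046, 0.022, 0], [0, 0, -0.638], 0.1], [[-0.046, 0.022, 0], [0, 0, -0.667], 0.1], [[-0.046, 0.022, 0], [0, 0, -0.667], 0.1]])

```text
t: 19.82
ee_pos: [0.4646, -0.1438, 0.2814]
tool_rot: [[-0.963, -0.27, 0.0], [-0.27, 0.963, -0.0], [-0.0, -0.0, -1.0]]
contact_force: [0.7, 0.4, 0.1]
gripper_width: 0.55
grasp_force: 0.0
```

move_arm(steps=[[[0, 0, 0.3], [0, 0, 0], 0.1], [[0, 0, 0.6], [0, 0, 0], 0.1], [[0, 0, 0.9], [0, 0, 0], 0.1], [[0, 0, 1], [0, 0, 0], 0.1], [[0, 0, 1], [0, 0, 0], 0.1]])

```text
t: 20.45
ee_pos: [0.4643, -0.144, 0.1614]
tool_rot: [[-0.963, -0.269, -0.0], [-0.269, 0.963, 0.0], [0.0, 0.0, -1.0]]
contact_force: [-0.2, 0.1, 0.8]
gripper_width: 0.553
grasp_force: 0.0
```

Run:
```python
from h import *; from g import *
o=st();p=o['ee_pos'][:2]-C;print('shaker',p@xs,p@ys,np.round(o['joint_positions'],1))
print(np.round(o['tool_rot'],3).tolist())
im=snap('wrist','w9.png')
cv2.imwrite('pics/c9.png',im[:,:,::-1])
```

```text
t 20.45 p [ 0.4643 -0.144   0.1614] w 0.553 F [-0.2  0.1  0.8] g 0.0
shaker -0.0015668465235994106 -0.1449789316057697 [-32.7 -14.2 -22.4  81.8   0.  -48.3]
[[-0.963, -0.269, -0.0], [-0.269, 0.963, 0.0], [0.0, 0.0, -1.0]]
```

View pics/c9.png

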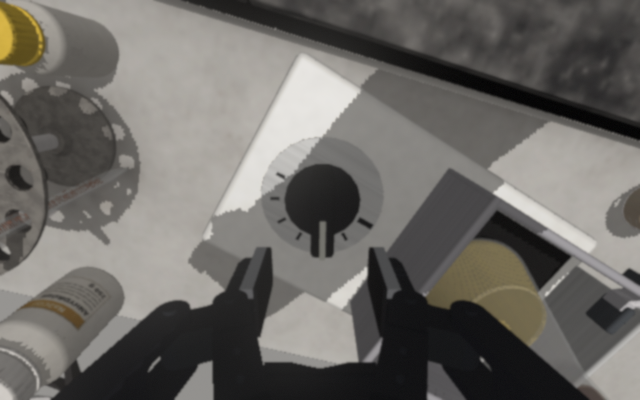

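The bar (322,235) is aligned and centred between the fingers. I'm descending and gripping.

move_arm(force=50, steps=[[[0, 0, 0.25], [0, 0, 0], 0.1], [[0, 0, 0.5], [0, 0, 0], 0.1], [[0, 0, 0.65], [0, 0, 0], 0.1], [[0, 0, 0.65], [0, 0, 0], 0.1], [[0, 0, 0.65], [0, 0, 0], -1], [[0, 0, 0.65], [0, 0, 0], -1], [[0, 0, 0.65], [0, 0, 0], -1], [[0, 0, 0.65], [0, 0, 0], -1]])

```text
t: 21.5
ee_pos: [0.4647, -0.1426, 0.0852]
tool_rot: [[-0.963, -0.271, 0.001], [-0.271, 0.963, 0.003], [-0.002, 0.003, -1.0]]
contact_force: [-5.5, 12.8, 12.7]
gripper_width: 0.178
grasp_force: 50.0
```

move_arm(steps=[[[0, 0.01, -0.01], [0, 0, 0.04], -1], [[0, 0.01, -0.01], [0, 0, 0.08], -1], [[0, 0.01, -0.01], [0, 0, 0.12], -1], [[0, 0.01, -0.01], [0, 0, 0.16], -1], [[0, 0.01, -0.01], [0, 0, 0.2], -1], [[0, 0.01, -0.01], [0, 0, 0.24], -1], [[0, 0.01, -0.01], [0, 0, 0.28], -1], [[0, 0.01, -0.01], [0, 0, 0.31], -1], [[0, 0.01, -0.01], [0, 0, 0.337], -1], [[0, 0.01, -0.01], [0, 0, 0.337], -1]])

```text
t: 22.75
ee_pos: [0.4643, -0.1432, 0.0852]
tool_rot: [[-0.708, 0.707, 0.0], [0.707, 0.708, -0.0], [-0.0, -0.0, -1.0]]
contact_force: [-2.9, 1.3, 2.2]
gripper_width: 0.178
grasp_force: 50.8
```

Run:
```python
from h import *; from g import *
o=st();R=o['tool_rot'];print(np.round(R,3).tolist(),np.round(o['wrist_torque'],2))
b=-np.array(R)[:2,0];print('bar cw from ys deg',np.degrees(np.arctan2(b@xs,b@ys)))
```

```text
t 22.75 p [ 0.4643 -0.1432  0.0852] w 0.178 F [-2.9  1.3  2.2] g 50.8
[[-0.708, 0.707, 0.0], [0.707, 0.708, -0.0], [-0.0, -0.0, -1.0]] [0.17 0.62 0.03]
bar cw from ys deg 120.5197419293481
```

At 120.5° with almost no torque, so it is on the fourth click. I'm releasing and rising.

move_arm(steps=[[[0, 0, 0], [0, 0, 0], 0.1], [[0, 0, 0], [0, 0, 0], 0.1], [[0, 0, 0], [0, 0, 0], 0.1], [[0, 0, 0], [0, 0, 0], 0.1], [[0, 0, -0.2], [0, 0, 0], 0.1], [[0, 0, -0.5], [0, 0, 0], 0.1], [[0, 0, -0.8], [0, 0, 0], 0.1], [[0, 0, -1], [0, 0, 0], 0.1], [[0, 0, -1], [0, 0, 0], 0.1]])

```text
t: 23.88
ee_pos: [0.4651, -0.1437, 0.2064]
tool_rot: [[-0.707, 0.707, 0.003], [0.707, 0.707, -0.002], [-0.003, 0.001, -1.0]]
contact_force: [0.0, 0.1, -0.2]
gripper_width: 0.549
grasp_force: 0.0
```

Run:
```python
from h import *
st();a=snap('wrist','w10.png');b=snap('side','s10.png')
cv2.imwrite('pics/c10.png',np.hstack([cv2.resize(a,(480,300)),cv2.resize(b[150:270,270:390],(300,300))])[:,:,::-1])
```

```text
t 23.88 p [ 0.4651 -0.1437  0.2064] w 0.549 F [ 0.   0.1 -0.2] g 0.0
```

View pics/c10.png

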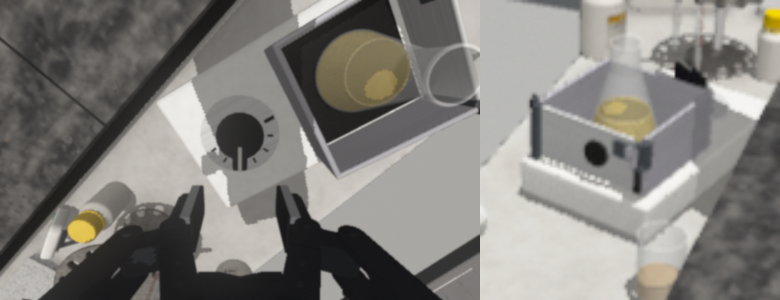

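The flask is upright, the gate is shut and caught, the pointer is on the fourth click, and the arm is clear. I'm handing in.

```bash
python3 -c "
from h import *
print(ticket.sign_off())"
```

```text
the job is handed in; nothing more can be done
None
```

I handed the job in at about 24 s with the flask upright on the platform, the gate shut with its catch apparently home, and the selector at about 120°, the fourth click; sign-off returned no verdict, and I viewed 13 pictures, over your limit of 10.

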